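# Cap the tap can, crack the cap a quarter turn and hold it

### The job

Drop the chipped yellow cap into the white scrap bucket beside the tap can so that nobody uses it, then screw one of the two sound yellow caps clockwise onto the can until it bottoms out, and back it off a quarter turn so that the can breathes while I draw oil. Stay there: finish with the cap still gripped in your fingers at that quarter turn, so that it cannot creep shut when I open the tap, and leave the beaker standing under the spout.

Things in the scene. Friction and masses are not known exactly. Their poses are not given: they have to be found in the camera images.
- oil_can: square pale plastic tap can, 116 x 122 x 108 mm, on a grey steel stand, fixed to the desk; origin under its neck at desk height, z up; its front (black tap, red lever) faces -x. Flat top 210 mm above the desk, a low cone round the neck: only the neck stands above 232 mm. Spout 86 mm in front of the neck's axis, 100 mm up. Right-hand two-start thread, 48 mm across, 17.6 mm a turn
- can_mouth (a point): centre of the neck's mouth, at the rim, 272 mm above the desk; axes as the can's. A cap set on with its bar along the can's x rests loose about 7 mm above home; half a turn clockwise from above then brings it home (another yaw: 155 to 335 degrees). It turns freely, sinks 4.4 mm a quarter turn, has 1 mm of play. Home: lip 17.6 mm below the rim, bar along the can's x again, a firm stop (0.4 N m)
- cap_a_center (a point): centre of a sound yellow ribbed screw cap, 59 mm across (24 narrow flats, the first facing 7.5 degrees from x), 21.8 mm high, 40 g, lying open side down: this point is 10.9 mm above its lip, and 6.7 mm below can_mouth when home. z points up out of the closed top; a raised bar runs across the top along x. Thread and cap repeat every half turn
- cap_b_center (a point): centre of the second sound cap, the same as cap_a; either may be used. At the stop a cap turns no further and the fingers creep round it (up to 25 degrees even at a 60 N grip): take a fresh grip before backing off, or that much is lost
- chipped_cap_center (a point): centre (10.9 mm above the lip) of the chipped cap: like the sound ones, but a quarter of its skirt and rim is broken away on its +x side; grasp it across its y axis. z up; it lies open side down
- bucket_mouth (a point): centre of the mouth of the white scrap bucket that stands beside the can, 195 mm above the desk, about 140 mm wide inside; the bucket is fixed and empty
- beaker: clear beaker, 70 mm wide and 90 mm high, loose, standing on the desk under the can's spout; origin at the centre of its foot; leave it standing there
Things that resemble listed ones, but are neither listed nor needed, are in the scene too. There is more than one size of the beaker; the one meant has the size given above.

How it is judged:
By the outcome, as a careful person would: the job done as asked, in the order asked, and still so for the second after the job is handed in, while the arm keeps its last pose, push and grip.
It also fails if it takes over 72 s, if anything falls off the work surface, if the arm or the gripper's body presses on something with over 40 N, if the wrist force passes 120 N, or if a joint passes its speed limit or range.

### The arm

A 7-joint arm with a two-finger parallel gripper is mounted at the origin on a cart in front of the work surface, level with it; the furniture and walls round the work are solid. World frame = base frame: x ahead of the robot, y to its left, z up, the work surface at z = 0. Lengths are in mm, angles in rad, forces in N, time in s.
With the tool pointing down it reaches from about 400 to 875 mm from the base axis. Payload 19.3 kg.
Tool frame: the origin (TCP) lies at the very end of the fingers, on their centre line; the grasp point (between the pads) lies 19 mm behind it (grip_point_offset is the z of the grasp point in the tool frame, in mm); z points along the fingers, x is the direction in which the jaws open and shut, and the axes are right-handed (so a half turn about z gives the same grasp; the last joint's range is limited). The gripper opens to 85 mm and grips with 20 to 120 N. Pads are 22 mm wide; open, the fingers measure 114 mm over their backs; the gripper's body (76 mm by 85 mm) begins 54 mm behind the grasp point. The pads swing forward as they close: fully open they stand 13 mm farther back than shut.
Start: joints at [1.139, 0.521, -0.036, 1.599, 0.021, 1.021, -0.113], TCP at [221.196, -584.54, 231.291] pointing down, gripper open.
Joint ranges: [-2.91, 2.91], [-0.3, 2.13], [-1.5, 1.42], [0.17, 2.43], [-1.26, 4.41], [0.16, 1.93], [-2.52, 2.52]. Speed limits (rad/s): [1.89, 1.89, 2.39, 2.39, 3.01, 3.01, 3.01].

### API

Orientations are given as a 3x3 rotation matrix whose columns are the frame's x, y, z axes.
In Python, from workcell import movep, movel, goto_joints, open_gripper, clamp, wait, inverse_kinematics, read_state, camera, PlanningError, finish_job, grip_point_offset gives the robot as it stands. Calls block until the motion is done:
- movep(position, orientation): joint-space move of the TCP to a pose.
- movel(position, frame=None, max_speed=150, guard=None): straight line of the TCP; frame=None keeps the orientation; max_speed is the mean speed in mm/s. With guard (N) it stops when the force on the tool has changed by that much, and returns True; else False.
- goto_joints(angles): joint-space move.
- open_gripper() and clamp(): open the fingers fully, or close them until they stop; the grip force is fixed at half the most.
- wait(seconds).
- inverse_kinematics(position, orientation): joint angles nearest the present ones, or None.
- read_state(): the state.
- camera(name): name is "side" or "top"; returns a dict with "image" (420x560x3 uint8, blue, green, red), "range_z" (420x560 float32, mm along the optical axis (not along the pixel's ray), 0 where there is no reading), "fx", "fy", "cx", "cy" (pixels), "cam_to_world" (4x4, takes a point from camera to world coordinates). Camera axes: x right, y up, looking along -z (the intrinsics and any distortion apply to the point x, -y, -z); pixel columns grow to the right and rows downward; lengths in mm; the calibration is good to about 2 mm. A picture is of the moment at which its call begins.
A pose or a line that the arm cannot do raises PlanningError and nothing moves.
- finish_job(): hands the job in, once; it reports no verdict.
The state is a dict: "time": time; "qpos": joint angles; "qvel": joint speeds; "joint_efforts": joint torques, N m; "eef_pos": TCP position; "tool_rot": TCP orientation; "ft_force": force on the tool from outside, world axes, zero at the start; "torque": the same for the moment, N m; "finger_gap": finger opening in mm.
Only numpy, scipy, OpenCV 4.12 (cv2) and the standard library are available. Lean on these libraries where they do the work, as an engineer would, in place of code of your own. Each camera call takes 0.05 s, during which the arm holds its last target.

## Working session

There is one attempt and no reset: what is moved stays moved. The work goes in short steps, each a Python script; the robot and the scene stay as the last script left them, time stands still between calls to the robot, and variables do not carry over. Pictures are saved under pics/ and viewed, and the job is handed in when it is done.

```bash
mkdir -p pics; ls
python3 - <<'E'
from workcell import *
import cv2,numpy as np
for n in ("top","side"):
    c=camera(n); cv2.imwrite(f"pics/{n}0.png",c["image"]); np.savez(f"{n}0.npz",**c)
    print(n,c["fx"],c["fy"],c["cx"],c["cy"],c["cam_to_world"],[k for k in c])
s=read_state(); print(s["time"],s["eef_pos"],s["tool_rot"],grip_point_offset)
E
```

```text
pics
top 460.60243615731423 460.60243615731423 283.0450458135652 216.19246630471622 [[-2.84408502e-02  9.97704578e-01 -6.14548075e-02  4.84923944e+02]
 [-9.99378748e-01 -2.96610704e-02 -1.90351985e-02 -1.06423708e+02]
 [-2.08143201e-02  6.08752513e-02  9.97928338e-01  1.07590269e+03]
 [ 0.00000000e+00  0.00000000e+00  0.00000000e+00  1.00000000e+00]] ['image', 'range_z', 'fx', 'fy', 'cx', 'cy', 'cam_to_world']
side 461.01471800784867 461.01471800784867 275.0921811307653 209.66604726528294 [[-9.97550257e-01 -3.79863614e-02  5.87411301e-02  5.99830023e+02]
 [ 6.74593610e-02 -7.44605021e-01  6.64087793e-01  4.59704907e+02]
 [ 1.85126616e-02  6.66423588e-01  7.45343466e-01  8.37991868e+02]
 [ 0.00000000e+00  0.00000000e+00  0.00000000e+00  1.00000000e+00]] ['image', 'range_z', 'fx', 'fy', 'cx', 'cy', 'cam_to_world']
0.1 [ 221.08937828 -584.28142125  230.79045816] [[ 3.53974870e-01 -9.35254838e-01 -4.23462054e-04]
 [-9.35254394e-01 -3.53975116e-01  9.14248910e-04]
 [-1.00495075e-03  7.24236074e-05 -9.99999492e-01]] -18.700000000000003
```

View pics/top0.png

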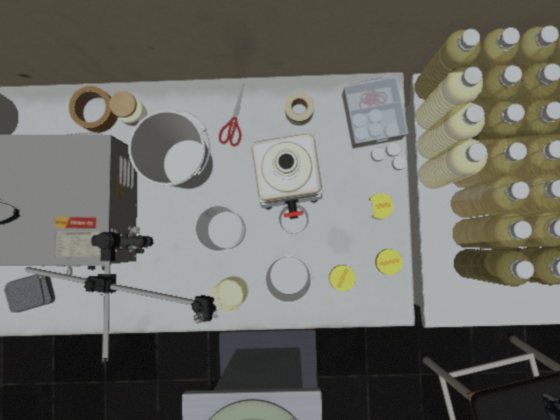

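View pics/side0.png

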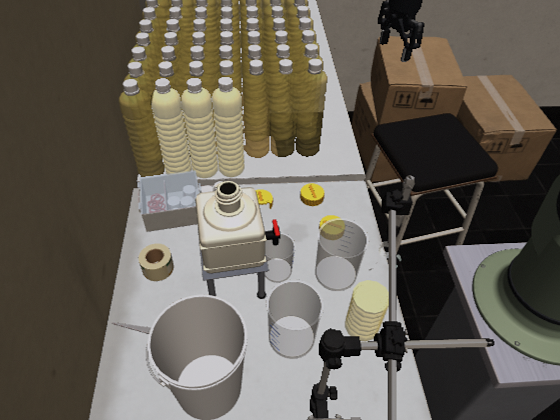

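Run:
```python
import cv2,numpy as np
t=cv2.imread("pics/top0.png"); s=cv2.imread("pics/side0.png")
cv2.imwrite("pics/c1.png",cv2.resize(t[180:300,320:420],None,fx=5,fy=5,interpolation=cv2.INTER_CUBIC))
cv2.imwrite("pics/c2.png",cv2.resize(s[170:300,190:390],None,fx=4,fy=4,interpolation=cv2.INTER_CUBIC))
cv2.imwrite("pics/c3.png",cv2.resize(t[120:240,230:350],None,fx=5,fy=5,interpolation=cv2.INTER_CUBIC))
```

```text
(no output)
```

View pics/c1.png

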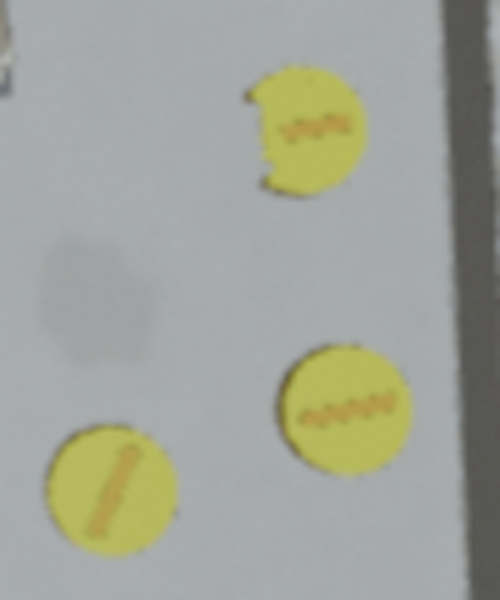

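View pics/c2.png

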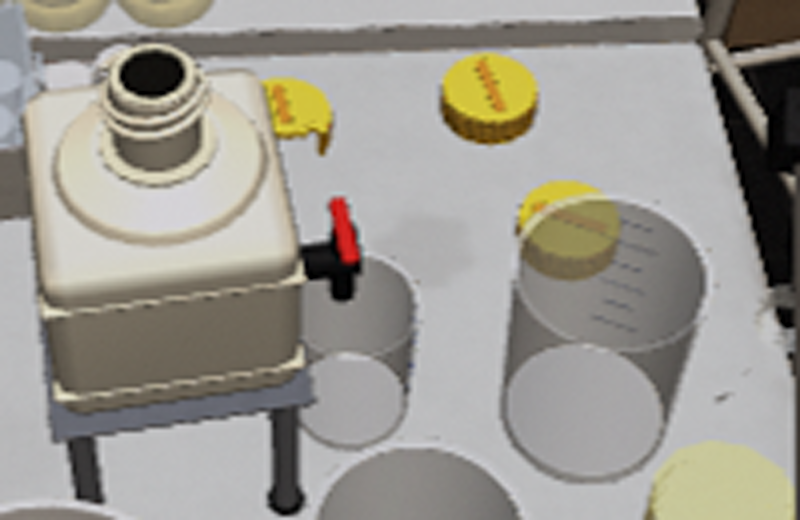

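View pics/c3.png

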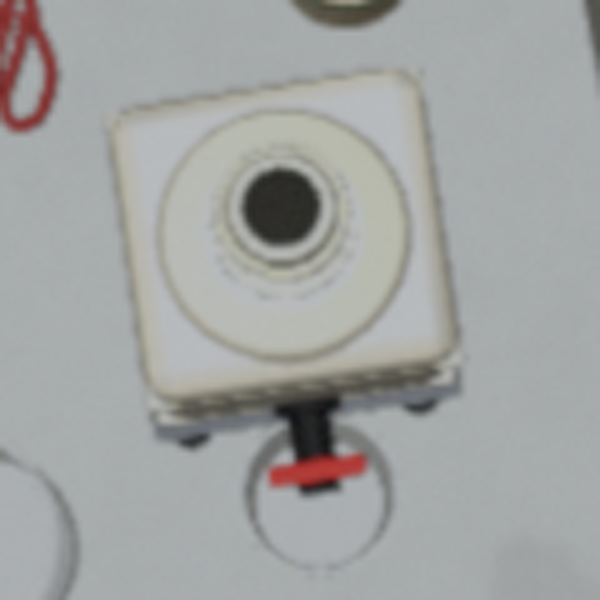

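```bash
cat > h.py <<'E'
import cv2,numpy as np
def cloud(c):
    z=c["range_z"]; v,u=np.mgrid[0:420,0:560]
    P=np.stack([(u-c["cx"])/c["fx"]*z,-(v-c["cy"])/c["fy"]*z,-z,np.ones_like(z)],-1)
    W=P@c["cam_to_world"].T
    W[z==0]=np.nan
    return W[...,:3]
def atz(c,uv,z):
    uv=np.atleast_2d(uv).astype(float)
    d=np.stack([(uv[:,0]-c["cx"])/c["fx"],-(uv[:,1]-c["cy"])/c["fy"],-np.ones(len(uv))],1)
    M=c["cam_to_world"]; d=d@M[:3,:3].T
    return M[:3,3]+d*((z-M[2,3])/d[:,2])[:,None]
E
python3 - <<'E'
from h import *
for n in ("top","side"):
    c=dict(np.load(n+"0.npz")); W=cloud(c); hsv=cv2.cvtColor(c["image"],cv2.COLOR_BGR2HSV)
    m=((hsv[...,1]>130)&(hsv[...,0]>12)&(hsv[...,0]<35)&(hsv[...,2]>120)).astype(np.uint8)
    k,l,st,ce=cv2.connectedComponentsWithStats(m)
    for i in range(1,k):
        if 80<st[i,4]<1500 and st[i,0]<420:
            M=l==i; P=W[M]; P=P[~np.isnan(P[:,0])]; T=P[(P[:,2]>17)&(P[:,2]<30)]
            vv,uu=np.nonzero(M); Q=atz(c,np.stack([uu,vv],1),21.8)
            print(n,i,st[i],ce[i],"zmed",np.median(P[:,2]), end=' ')
            if len(T)>10:
                print("top mean",T.mean(0),"rect",cv2.minEnclosingCircle(Q[:,:2].astype(np.float32)))
            else: print()
    # table level
    print("table z", [np.round(W[r,cc],1) for r,cc in ([(310,380),(225,355),(250,250)] if n=="top" else [(240,350),(330,250)])])
    # neck
    N=W.reshape(-1,3); N=N[(N[:,2]>262)&(N[:,2]<285)]
    for pts in [N[(abs(N[:,0]-560)<120)&(abs(N[:,1]+110)<80)]]:
        if len(pts): print("neck",len(pts),pts.mean(0),pts.min(0),pts.max(0),np.median(pts[:,2]))
c=dict(np.load("top0.npz"));W=cloud(c)
for nm,(u,v) in dict(can=(286,205-10),neckrim=(297,158),bucketrim=(208,150),box=(60,190),rodjoint=(205,307),rod=(150,293),stick=(106,330),joint2=(105,245),bigbk=(288,280),cream=(230,293),tray=(360,110),bottle=(430,170),tap=(293,214),bottle2=(475,70)).items(): print(nm,np.round(W[v,u]))
E
```

```text
top 1 [371 195  21  23 333] [381.58858859 205.25525526] zmed 21.45104505708514 top mean [ 568.16751347 -312.1656606    21.47417773] rect ((566.9192504882812, -308.14129638671875), 26.83310317993164)
top 2 [ 56 217  14  10 113] [ 61.31858407 221.39823009] zmed 176.85520447970225 
top 3 [376 250  25  23 327] [389.3058104  260.78287462] zmed 21.172931652231455 top mean [ 441.192601   -325.48322697   21.31958559] rect ((439.32470703125, -321.3534240722656), 27.581815719604492)
top 6 [336 268  13  20 106] [342.26415094 277.86792453] zmed 22.02121585197756 top mean [ 405.92302838 -216.62082052   21.90544415] rect ((407.1064147949219, -214.97425842285156), 23.364896774291992)
table z [array([ 3.283e+02, -3.028e+02,  3.000e-01]), array([ 525.7, -253.3,   -2.5]), array([474.4,  -6.4,  -1.6])]
neck 533 [630.44253914 -99.74751984 269.75470021] [ 607.91140126 -122.21656148  262.04952157] [653.25591175 -75.8022754  275.11785426] 270.80952293081043
side 2 [181   0  10  15  92] [185.34782609   6.97826087] zmed 236.79658701966895 
side 109 [301  71  16  11  81] [308.43209877  76.11111111] zmed 239.5
[... 369 characters left out ...]
337025476693 top mean [ 559.593739   -310.62325031   22.86887073] rect ((562.2288818359375, -312.21624755859375), 27.671117782592773)
table z [array([ 387.1, -128.9,   72.1]), array([604.8,  29.8,   2.3])]
neck 446 [633.16814772 -92.47608777 270.97715736] [ 610.4252323  -119.63685132  262.09166977] [655.36739245 -73.42204266 275.62614032] 272.31431422502243
can [578. -97. 210.]
neckrim [ 638. -119.  266.]
bucketrim [693.  70.  96.]
box [605. 352. 177.]
rodjoint [394.  28. 377.]
rod [415. 121. 347.]
stick [351. 210. 302.]
joint2 [493. 203. 321.]
bigbk [403. -93.   4.]
cream [388.  26. 117.]
tray [ 780. -265.   61.]
bottle [ 636. -406.   89.]
tap [ 546. -109.  152.]
bottle2 [ 785. -439.  268.]
```

Run:
```python
from h import *
C={n:dict(np.load(n+"0.npz")) for n in ("top","side")}
from scipy.optimize import least_squares
# caps: edge fit
for n,c in C.items():
    hsv=cv2.cvtColor(c["image"],cv2.COLOR_BGR2HSV)
    S=4
    big=cv2.resize(c["image"],None,fx=S,fy=S,interpolation=cv2.INTER_CUBIC)
    h=cv2.cvtColor(big,cv2.COLOR_BGR2HSV)
    m=((h[...,1]>110)&(h[...,0]>8)&(h[...,0]<38)&(h[...,2]>(130 if n=="top" else 170))).astype(np.uint8)
    for cen in ([568,-312],[440,-322],[406,-216]):
        # project
        M=np.linalg.inv(c["cam_to_world"]); p=M@np.array([*cen,21.8,1]); u=c["fx"]*p[0]/-p[2]+c["cx"]; v=-c["fy"]*p[1]/-p[2]+c["cy"]
        print(n,cen,"px",u,v)
        vv,uu=np.nonzero(m); k=(np.hypot(uu/S-u,vv/S-v)<22); uv=np.stack([(uu[k]+.5)/S-.5,(vv[k]+.5)/S-.5],1)
        Q=atz(c,uv,21.8)[:,:2]
        if len(Q)<50: continue
        k=np.hypot(*(Q-cen).T)<42; Q=Q[k]
        hull=cv2.convexHull(Q.astype(np.float32))[:,0]
        f=lambda p:np.hypot(*(hull-p[:2]).T)-p[2]
        r=least_squares(f,[*cen,29.5],loss="soft_l1",f_scale=1)
        hv=h[vv,uu]; 
        # orange
        img=h[np.round((uv[:,1])*S).astype(int)[k],np.round(uv[:,0]*S).astype(int)[k]]
        o=img[:,0]<24; o&=np.hypot(*(Q-r.x[:2]).T)<27
        O=Q[o]; ang=None
        if len(O)>20:
            w,V=np.linalg.eigh(np.cov(O.T)); ang=np.degrees(np.arctan2(V[1,1],V[0,1])); print("  bar",len(O),O.mean(0),"ang",ang,"sd",np.sqrt(w))
        print("  fit",r.x,"rms",np.sqrt((r.fun**2).mean()),"mean",Q.mean(0))
# can
for n,c in C.items():
    W=cloud(c); N=W.reshape(-1,3)
    P=N[(N[:,2]>200)&(N[:,2]<214)&(abs(N[:,0]-630)<80)&(abs(N[:,1]+97)<80)]
    print(n,"can rect",cv2.minAreaRect(P[:,:2].astype(np.float32)))
# high points map
A=np.concatenate([cloud(c).reshape(-1,3) for c in C.values()]); A=A[~np.isnan(A[:,0])]
print("rows x 900..250, cols y 400..-450 step 50: max z/10")
for x in range(900,200,-50):
    print(x,' '.join('%3d'%(A[(abs(A[:,0]-x)<25)&(abs(A[:,1]-y)<25)][:,2].max(initial=-9)/10) for y in range(400,-500,-50)))
```

```text
top [568, -312] px 381.46546196803206 205.33940099641976
  bar 220 [ 568.36479577 -317.41642988] ang 98.55764181491445 sd [0.98331507 6.82513914]
  fit [ 567.42788237 -308.01353659   28.09639974] rms 0.3902948837371012 mean [ 567.89704429 -311.80152032]
top [440, -322] px 388.2334182384486 261.4108457610901
  bar 320 [ 438.50416278 -325.37762209] ang 100.74200127228178 sd [ 0.90432456 11.28663862]
  fit [ 439.9422131  -322.63382609   28.39242054] rms 0.41552014874064874 mean [ 439.90454311 -322.66967777]
top [406, -216] px 341.9737290991192 277.75173245087774
  fit [ 406.72382584 -215.73805152   28.04410379] rms 0.28536457104364865 mean [ 406.66342702 -215.70349481]
side [568, -312] px 260.5489744227512 196.56893128054023
  bar 447 [ 568.77584922 -314.66035295] ang 96.38958149441957 sd [2.15443177 9.04919052]
  fit [ 564.0148226  -313.5521295    23.39458198] rms 2.3992701813733133 mean [ 559.82037004 -313.28073443]
side [440, -322] px 312.235760811647 191.7408137892057
  bar 609 [ 439.04353106 -323.0536785 ] ang 100.33843998342807 sd [ 2.1580675  12.82579061]
  fit [ 440.30514718 -32
[... 988 characters left out ...]
   7   7  27  27
650  18  18  18  18  19  16  19  19   0  26  27  23   0   0   1   2  27  27
600  18  18  18  18  19  19  19   0   0  26  27  22   0   0   2   2  24  26
550  18  18  18  18   0   0  13  13  13  21  21  15   0   0   2   2   0  23
500  18  18  18  31  32   0  13  13  13   0   9   9   0   0   0   0   0  23
450  18  28  30  34  34  33   0  13   0  13  13  13   2   2   2   2   0  23
400   0   0   0  34  34  34  35  41  38  13  13  13   2   2   2   2   0  23
350   0   0   0   0  30   0   0  40  37  13  13   0   0   0   0   0   0   0
300   0   0   0   0  30   0   0   0   0   0   0   0   0   0   0   0   0   0
250   0   0   0   0   0   0   0   0   0   0   0   0   0   0   0   0   0   0
```

Run:
```python
from workcell import *
import numpy as np
R=read_state()["tool_rot"]
for p in [(221,-584,231),(405,-215,150),(568,-312,150),(631,-96,350),(690,135,330),(690,135,250)]:
    for a in (0,90):
        a=np.radians(a);Rm=np.array([[np.cos(a),np.sin(a),0],[np.sin(a),-np.cos(a),0],[0,0,-1.]])
        q=inverse_kinematics(p,Rm); print(p,None if q is None else np.round(q,3))
```

```text
(221, -584, 231) [ 1.334  0.537 -0.327  1.59   0.191  1.047  0.954]
(221, -584, 231) [ 1.566  0.6   -0.692  1.577  0.413  1.115  2.346]
(405, -215, 150) [ 0.708  0.41  -0.438  2.085  0.266  0.699  0.096]
(405, -215, 150) [ 0.937  0.467 -0.739  2.075  0.454  0.763  1.486]
(568, -312, 150) [ 0.638  0.665 -0.351  1.594  0.268  0.931  0.195]
(568, -312, 150) [ 0.851  0.736 -0.701  1.581  0.532  1.024  1.565]
(631, -96, 350) [ 0.389  0.492 -0.518  1.384  0.243  1.329 -0.136]
(631, -96, 350) [ 0.538  0.544 -0.777  1.375  0.379  1.374  1.332]
(690, 135, 330) [ 0.119  0.669 -0.741  1.207  0.437  1.422 -0.573]
(690, 135, 330) [ 0.215  0.731 -0.964  1.2    0.583  1.485  0.91 ]
(690, 135, 250) [ 0.093  0.707 -0.66   1.321  0.432  1.256 -0.581]
(690, 135, 250) [ 0.243  0.806 -0.987  1.311  0.662  1.363  0.845]
```

```bash
cat > fk.py <<'E'
import numpy as np, itertools, json
from scipy.spatial.transform import Rotation as Ro
from scipy.optimize import least_squares
def chain(q,P,sg):
    d1,a,e,b,f,w,q1o,q7o=P
    Rz=lambda t:Ro.from_euler('z',t); Ry=lambda t:Ro.from_euler('y',t)
    T=Rz(sg[0]*q[0]+q1o); p=np.array([0,0,d1]); out=[p]
    T=T*Ry(q[1]); T=T*Rz(sg[1]*q[2]); p=p+T.apply([e,0,a]); out.append(p)
    T=T*Ry(q[3]); p=p+T.apply([-e,0,0]); T=T*Rz(sg[2]*q[4]); p=p+T.apply([0,0,b]); out.append(p)
    T=T*Ry(q[5]); p=p+T.apply([f,0,0]); out.append(p); T=T*Rz(sg[3]*q[6]+q7o); p=p+T.apply([0,0,w]); out.append(p)
    return out,T.as_matrix()
E
python3 - <<'E'
from workcell import *
from fk import *
D=[]
s=read_state(); D.append((s["qpos"],s["eef_pos"],s["tool_rot"]))
rng=np.random.default_rng(0)
for p in [(221,-584,231),(405,-215,150),(568,-312,150),(631,-96,350),(690,135,330),(690,135,250),(500,0,400)]:
    for a in (0,90,45):
        a=np.radians(a);Rm=np.array([[np.cos(a),np.sin(a),0],[np.sin(a),-np.cos(a),0],[0,0,-1.]])@Ro.from_euler('xy',rng.normal(0,.15,2)).as_matrix()
        q=inverse_kinematics(p,Rm)
        if q is not None: D.append((q,np.array(p),Rm))
best=None
for sg in itertools.product((1,-1),repeat=4):
  for q1o in ((0,) if sg[0]<0 else (-2.35,)):
    for q7o in (0,1.57,3.14,-1.57):
        def f(P): 
            r=[]
            for q,p,R in D:
                o,T=chain(q,P,sg); r+=list((o[-1]-p)/100)+list((T-R).ravel())
            return np.array(r)
        r=least_squares(f,[350,400,0,400,0,250,q1o,q7o],max_nfev=25)
        if best is None or r.cost<best[0]: best=(r.cost,sg,r.x); print(best)
json.dump([list(best[2]),best[1]],open("fk.json","w"))
for q,p,R in D[:3]+D[13:19]: 
    print(p,[np.round(x) for x in chain(q,best[2],best[1])[0]])
E
```

```text
(np.float64(236.26811537163073), (1, 1, 1, 1), array([-7.41934856e+02,  7.94342877e+01,  9.00375470e+02, -2.98614860e+02,
        9.63308513e+02, -4.72498209e+02, -1.75779562e+00, -3.10013867e-01]))
(np.float64(225.0826860331897), (1, 1, 1, -1), array([-7.42067977e+02,  7.92148855e+01,  9.00468613e+02, -2.98622428e+02,
        9.63502944e+02, -4.72785171e+02, -1.75829603e+00,  9.46136617e-01]))
(np.float64(225.08268587821036), (1, 1, 1, -1), array([-7.42065477e+02,  7.92023345e+01,  9.00472569e+02, -2.98620265e+02,
        9.63518134e+02, -4.72793129e+02, -1.75833486e+00,  9.46386740e-01]))
(np.float64(200.14449579929996), (1, -1, 1, 1), array([ 681.04246298, -214.68525052,  226.56583691, -255.42378991,
       -368.82540517,  540.95698592,   -2.00495313,    0.83240671]))
(np.float64(190.42613519236326), (1, -1, 1, -1), array([ 680.72860006, -214.1017937 ,  226.05765073, -255.30072174,
       -369.40269945,  540.80125771,   -2.00398938,    2.07546188]))
(np.float64(72.64408363551428), (-1, 1, 1, 1), array([-8.52827378e+02,  8.75409970e+02,  1.48924304e+02,  2.49538334e+02,
        2.6
[... 1803 characters left out ...]
-82., 723.]), array([657., 170., 661.]), array([655., 169., 661.]), array([688., 121., 336.])]
[690 135 330] [array([  0.,   0., 299.]), array([323., -89., 727.]), array([669., 135., 664.]), array([667., 134., 664.]), array([690., 124., 335.])]
[690 135 250] [array([  0.,   0., 299.]), array([364., -29., 702.]), array([704., 178., 578.]), array([703., 177., 578.]), array([689., 128., 252.])]
[690 135 250] [array([  0.,   0., 299.]), array([ 356., -138.,  686.]), array([687.,  95., 587.]), array([686.,  95., 587.]), array([696., 121., 258.])]
[690 135 250] [array([  0.,   0., 299.]), array([ 353., -115.,  696.]), array([689., 105., 586.]), array([688., 104., 586.]), array([695., 123., 256.])]
```

Run:
```python
from h import *
from scipy.optimize import least_squares
C={n:dict(np.load(n+"0.npz")) for n in ("top","side")}
A=np.concatenate([cloud(c).reshape(-1,3) for c in C.values()]); A=A[~np.isnan(A[:,0])]
for cen in ([567.5,-309],[440,-323]):
    B=A[(A[:,2]>35)&(A[:,2]<400)&(A[:,1]<-220)]; d=np.hypot(*(B[:,:2]-cen).T); i=np.argsort(d)[:3]; print(B[i],d[i])
B=A[(A[:,2]>40)&(A[:,2]<300)&(A[:,1]<-330)]
for x in range(400,800,25):
    s=B[abs(B[:,0]-x)<12]; print(x,s[:,1].max(initial=-999),end='; ')
print()
for n,c in C.items():
    W=cloud(c); N=W.reshape(-1,3)
    P=N[(N[:,2]>268)&(N[:,2]<276)&(abs(N[:,0]-630)<40)&(abs(N[:,1]+97)<40)]
    print(n,"rim z",np.median(P[:,2]),len(P),cv2.minEnclosingCircle(P[:,:2].astype(np.float32)))
    # dark hole at z=272
    g=cv2.cvtColor(c["image"],cv2.COLOR_BGR2GRAY)
    S=6;big=cv2.resize(g,None,fx=S,fy=S,interpolation=cv2.INTER_CUBIC)
    M=np.linalg.inv(c["cam_to_world"]); p=M@np.array([632,-96,272,1]); u=c["fx"]*p[0]/-p[2]+c["cx"]; v=-c["fy"]*p[1]/-p[2]+c["cy"]
    m=(big<90).astype(np.uint8); k,l,st,ce=cv2.connectedComponentsWithStats(m); 
    lab=l[int(v*S),int(u*S)]; print("px",u,v,lab,st[lab]/S)
    cont=cv2.findContours((l==lab).astype(np.uint8),cv2.RETR_EXTERNAL,cv2.CHAIN_APPROX_NONE)[0][0][:,0]
    Q=atz(c,(cont+.5)/S-.5,272)[:,:2]; r=least_squares(lambda p:np.hypot(*(Q-p[:2]).T)-p[2],[632,-96,15],loss="soft_l1"); print("hole",r.x,np.sqrt((r.fun**2).mean()))
    # bucket rim
    P=N[(N[:,2]>180)&(N[:,2]<205)&(N[:,0]>560)&(N[:,0]<800)&(N[:,1]>40)&(N[:,1]<235)]
    r=least_squares(lambda p:np.hypot(*(P[:,:2]-p[:2]).T)-p[2],[680,140,75],loss="soft_l1",f_scale=3);print("bucket",r.x,len(P))
c=C["top"];
# black tap direction
W=cloud(c); 
h=cv2.cvtColor(c["image"],cv2.COLOR_BGR2HSV); red=(h[...,1]>150)&((h[...,0]<8)|(h[...,0]>172)); red[:200]=0;red[230:]=0;red[:,:270]=0;red[:,320:]=0
print("lever",np.nanmean(W[red],0),red.sum())
```

```text
[[ 624.3736243  -401.72553536   72.52159729]
 [ 621.62015609 -403.57814486  233.1227385 ]
 [ 622.83926272 -403.24607039  106.56308972]] [108.77791158 108.96796217 109.29206642]
[[ 428.54634208 -466.72936046   58.74707829]
 [ 429.71937628 -467.70757385   40.92094047]
 [ 429.08079088 -468.07490222  221.55049577]] [144.18500386 145.07230319 145.48524456]
400 -474.29007448027215; 425 -466.7293604627261; 450 -469.5797764172531; 475 -471.77348903845103; 500 -468.00391737129763; 525 -472.1275022337264; 550 -469.2805628343945; 575 -468.80445070314823; 600 -410.7649199990562; 625 -398.81692679100007; 650 -397.55007359718735; 675 -405.6130528616489; 700 -397.8357086931109; 725 -330.6806606046714; 750 -330.03749562473763; 775 -330.4038457326728; 
top rim z 271.23220024460556 403 ((631.544189453125, -98.72966003417969), 23.436622619628906)
px 284.2554713363417 160.8551312365343 53 [ 278.83333333  153.83333333   15.           14.83333333 1035.33333333]
hole [631.88113427 -98.68965252  12.98306758] 0.13692653555068518
bucket [679.6440371  133.10172893  71.18214611] 840
side rim z 272.68909396636127 359 ((632.06005859375, -97.16258239746094), 23.749887466430664)
px 228.31518179330368 189.00039540642234 304 [220.         182.5         16.16666667  12.         896.5       ]
hole [633.22521377 -98.57515053  13.82714641] 0.22051873949855547
bucket [681.77872831 137.01013257  71.07424246] 1712
lever [ 546.68243238 -109.49373519  149.86063685] 64
```

```bash
cat >> h.py <<'E'
from workcell import *
def R(a):
    a=np.radians(a); c,s=np.cos(a),np.sin(a)
    return np.array([[c,s,0],[s,-c,0],[0,0,-1.]])
def st(msg=""):
    s=read_state(); Rt=s["tool_rot"]
    print(msg,"t%.2f"%s["time"],"p",np.round(s["eef_pos"],1),"yaw %.1f"%np.degrees(np.arctan2(Rt[1,0],Rt[0,0])),"F",np.round(s["ft_force"],1),"T",np.round(s["torque"],2),"gap %.1f"%s["finger_gap"],"q7 %.2f"%s["qpos"][6],flush=True)
    return s
E
python3 - <<'E'
from h import *
st()
movep([360,-330,300],R(7.5)); st()
movep([567.5,-308.5,100],R(7.5)); st()
print(movel([567.5,-308.5,0],max_speed=80,guard=8)); st()
clamp(); st("clamped")
c=camera("top"); cv2.imwrite("pics/g1.png",cv2.resize(c["image"][150:300,280:480],None,fx=4,fy=4))
c=camera("side"); cv2.imwrite("pics/g1s.png",cv2.resize(c["image"][100:250,190:390],None,fx=4,fy=4))
E
```

```text
t0.10 p [ 221.1 -584.3  230.8] yaw -69.3 F [0.8 0.1 0.8] T [-0.03 -0.01 -0.  ] gap 85.5 q7 -0.11
 t1.24 p [ 359.5 -331.   299.7] yaw 7.3 F [ 0.2 -0.3 -0.4] T [-0.    0.04 -0.04] gap 85.2 q7 0.63
 t2.36 p [ 567.1 -309.7  101. ] yaw 7.4 F [ 0.3 -0.5  0.5] T [ 0.   -0.    0.01] gap 85.2 q7 0.23
False
 t3.76 p [ 5.678e+02 -3.087e+02  5.000e-01] yaw 7.5 F [-0.4  0.3  0.3] T [-0.01  0.05 -0.  ] gap 85.4 q7 0.17
clamped t4.16 p [ 567.6 -308.7    0.9] yaw 7.5 F [-4.7  1.6 13.3] T [ 0.35  0.96 -0.01] gap 56.8 q7 0.17
```

View pics/g1s.png

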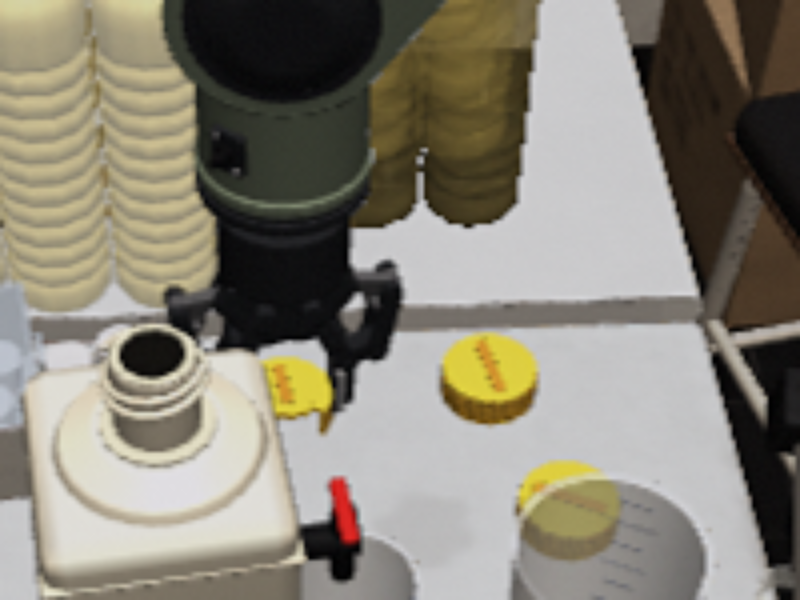

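The picture shows the fingers either side of the chipped cap (crop px ~ (300,390)); the gap of 57 mm indicates it is held. Next I lift it and check.

Run:
```python
from h import *
movel([567.5,-308.5,160],max_speed=200); st("lift")
c=camera("side"); cv2.imwrite("pics/g2s.png",cv2.resize(c["image"][50:250,190:390],None,fx=3,fy=3))
```

```text
lift t5.21 p [ 566.9 -308.3  158.9] yaw 7.5 F [ 0.6 -0.3 -0.2] T [-0.04  0.01  0.02] gap 56.5 q7 0.26
```

View pics/g2s.png

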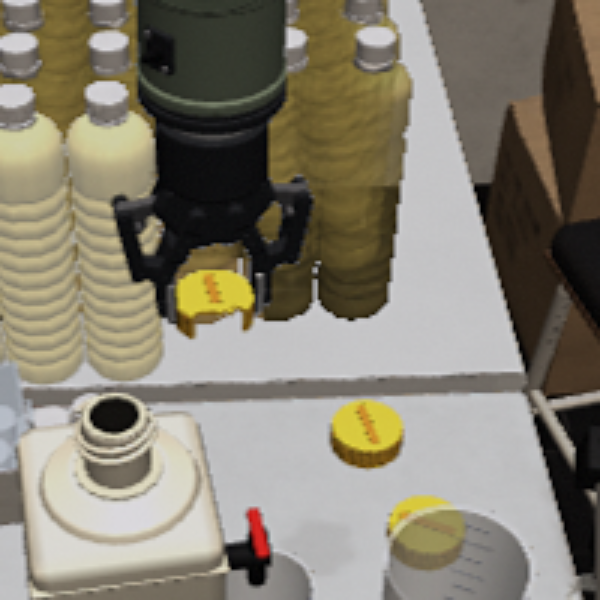

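The chipped cap is held level between the fingers, with the chip towards the camera (crop px (213,295)). Next it goes to the bucket.

Run:
```python
from h import *
movel([567.5,-308.5,345],max_speed=300); st("up")
movep([680.5,135.5,345],R(0)); st("over bucket")
print(movel([680.5,135.5,195],max_speed=200,guard=10)); st()
open_gripper(); wait(0.3); st("open")
movel([680.5,135.5,345],max_speed=300); st("up")
c=camera("top"); cv2.imwrite("pics/b.png",c["image"]); 
c=camera("side"); cv2.imwrite("pics/bs.png",c["image"])
```

```text
up t6.03 p [ 567.2 -308.4  344. ] yaw 7.5 F [-0.9 -0.1 -0.8] T [ 0.01  0.05 -0.05] gap 56.4 q7 0.34
over bucket t7.70 p [680.8 133.9 344.9] yaw -0.1 F [ 0.2  0.3 -0.7] T [-0.02  0.    0.03] gap 56.4 q7 -0.50
False
 t8.60 p [681.1 135.5 196.3] yaw -0.0 F [0.9 0.6 0.4] T [ 0.04  0.02 -0.  ] gap 56.6 q7 -0.56
open t9.30 p [680.5 135.5 195. ] yaw -0.0 F [ 0.6 -0.2 -0.1] T [-0.03  0.01  0.04] gap 85.2 q7 -0.57
up t9.95 p [680.4 135.5 345.2] yaw 0.0 F [-0.5 -0.1 -1.1] T [0.05 0.01 0.  ] gap 85.2 q7 -0.50
```

View pics/bs.png

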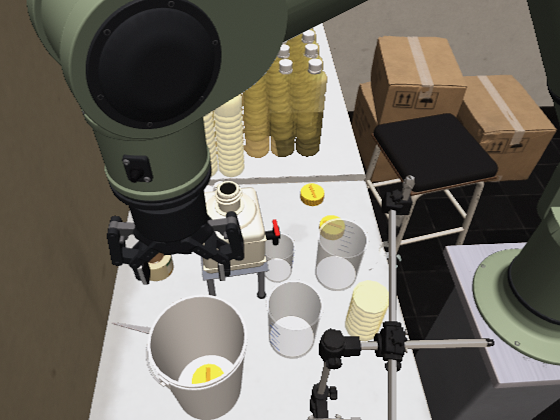

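The chipped cap lies inside the bucket (side px (207,376)). Next comes sound cap B.

Run:
```python
from h import *
movep([440.1,-323,330],R(18)); st()
movel([440.1,-323,100],max_speed=250)
print(movel([440.1,-323,0.5],max_speed=90,guard=8)); st()
clamp(); st("clamped")
movel([440.1,-323,200],max_speed=250); st("lift")
c=camera("side"); cv2.imwrite("pics/p2s.png",cv2.resize(c["image"][0:250,190:440],None,fx=2.4,fy=2.4)); np.savez("p2s.npz",**c)
c=camera("top"); cv2.imwrite("pics/p2t.png",cv2.resize(c["image"][150:350,280:480],None,fx=3,fy=3))
print([inverse_kinematics([632.2,-98.6,300],R(a)) for a in (104.2,)])
```

```text
t11.93 p [ 440.8 -322.3  330. ] yaw 18.1 F [0.1 0.1 0.1] T [ 0.08  0.01 -0.02] gap 85.4 q7 0.66
False
 t14.25 p [ 440.4 -323.2    1. ] yaw 18.0 F [-0.2  0.4  1. ] T [-0.07  0.01 -0.  ] gap 85.4 q7 0.39
clamped t14.66 p [ 440.3 -323.2    1.3] yaw 18.0 F [-3.7  2.4 13.2] T [ 0.36  0.64 -0.08] gap 56.1 q7 0.39
lift t15.61 p [ 439.5 -322.8  198.8] yaw 18.0 F [-0.1 -0.1 -1.6] T [-0.01  0.03 -0.01] gap 56.4 q7 0.57
[array([ 0.62597268,  0.62955137, -0.92997728,  1.44119637,  0.50837241,
        1.32369833,  1.48357258])]
```

View pics/p2s.png

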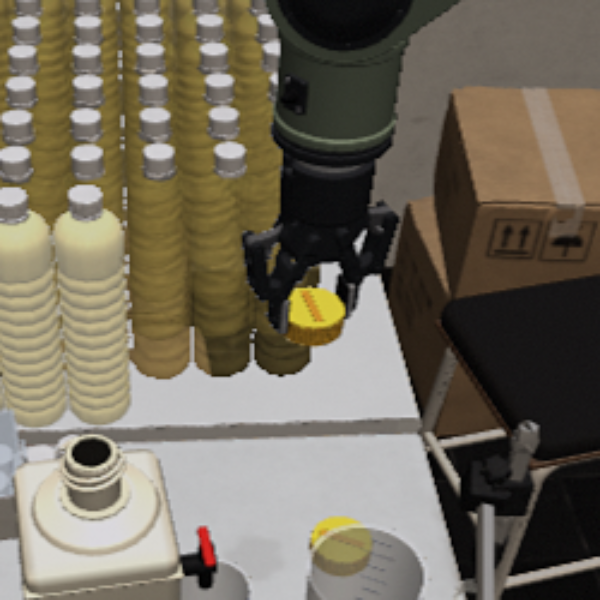

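View pics/p2t.png

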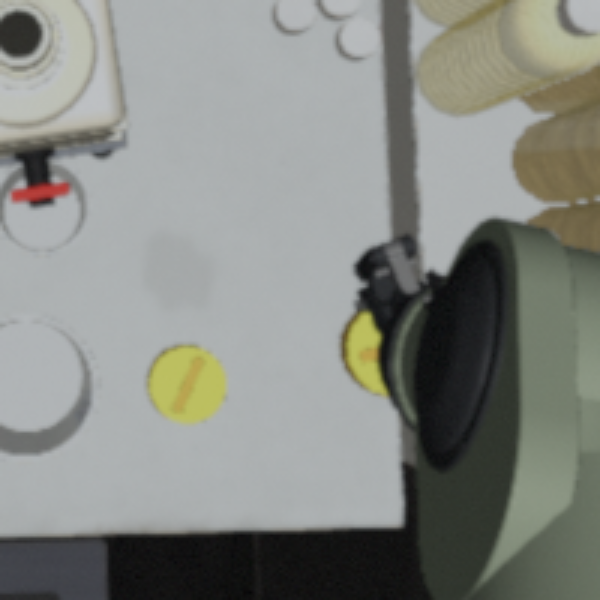

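The cap hangs level between the fingers (side crop px (314,310)). I'll check its height and offset in the hand from the depth.

Run:
```python
from h import *
c=dict(np.load("p2s.npz")); W=cloud(c); h=cv2.cvtColor(c["image"],cv2.COLOR_BGR2HSV)
m=(h[...,1]>110)&(h[...,0]>8)&(h[...,0]<38)&(h[...,2]>150)
P=W[m&(abs(W[...,0]-440)<45)&(abs(W[...,1]+323)<45)&(W[...,2]>180)&(W[...,2]<240)]
print(len(P),np.percentile(P[:,2],[2,10,50,90,98])); T=P[P[:,2]>np.percentile(P[:,2],98)-5]
print(T[:,2].mean(),T.mean(0),T.min(0),T.max(0)); 
mo=m&(h[...,0]<24)&(abs(W[...,0]-440)<35)&(abs(W[...,1]+323)<35)&(W[...,2]>212)
O=W[mo][:,:2]; w,V=np.linalg.eigh(np.cov(O.T)); print(len(O),O.mean(0),np.degrees(np.arctan2(V[1,1],V[0,1])))
```

```text
326 [217.99965906 218.793537   220.48975814 221.9702933  223.16366077]
220.54957773616744 [ 436.94558738 -319.9164088   220.54957774] [ 411.35030758 -350.07707916  218.18113447] [ 460.37298584 -292.14455787  223.90420562]
48 [ 440.26125347 -319.74462654] 96.3597381138584
```

Run:
```python
from h import *
X=[632.2,-98.6]
movel([440.1,-323,335],max_speed=300)
movep([*X,335],R(104.2)); st("above")
movel([*X,285],max_speed=150); wait(0.2); st("near")
c=camera("side"); cv2.imwrite("pics/n.png",cv2.resize(c["image"][90:290,130:330],None,fx=3,fy=3)); np.savez("n.npz",**c)
W=cloud(c); h=cv2.cvtColor(c["image"],cv2.COLOR_BGR2HSV)
m=(h[...,1]>110)&(h[...,0]>8)&(h[...,0]<38)&(h[...,2]>130)
P=W[m&(abs(W[...,0]-632)<45)&(abs(W[...,1]+98)<45)&(W[...,2]>250)&(W[...,2]<340)]
print(len(P),np.percentile(P[:,2],[2,10,50,90,98]),P.mean(0),P.min(0),P.max(0))
```

```text
above t17.44 p [631.8 -99.9 334.3] yaw 104.0 F [ 0.1 -0.9 -1. ] T [-0.02  0.   -0.03] gap 56.4 q7 1.52
near t18.12 p [632.5 -98.7 286. ] yaw 104.2 F [ 0.3  0.6 -0.9] T [ 0.01 -0.01 -0.03] gap 56.4 q7 1.49
260 [302.36132986 305.57059073 307.16698098 308.60772394 309.53319634] [648.23815347 -92.09113294 306.85318227] [ 604.16846343 -121.54838573  285.15106084] [662.07425267 -67.59821521 310.21006901]
```

View pics/n.png

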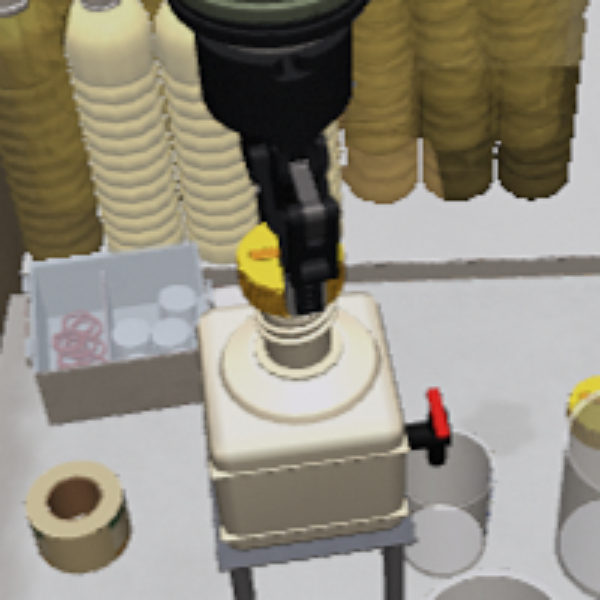

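The cap sits over the neck (crop px (290,270)), its lip just above the rim. Next a guarded descent.

Run:
```python
from h import *
X=[632.2,-98.6]
print(movel([*X,258],max_speed=35,guard=8)); st("contact")
```

```text
True
contact t18.79 p [632.2 -98.6 263. ] yaw 104.2 F [-0.4 -1.6  7. ] T [-0.06  0.06 -0.03] gap 56.0 q7 1.48
```

Run:
```python
from h import *
X=[632.2,-98.6]
for th in (30,60,90,120,150):
    z=262.9-7*th/180
    movel([*X,z],R(104.2-th),max_speed=40,guard=30); s=st(th)
    if abs(s["torque"][2])>0.8 or abs(s["ft_force"][2])>30: break
```

```text
30 t19.47 p [632.3 -98.5 261.6] yaw 74.4 F [-0.2  0.7  3.2] T [ 0.04 -0.05 -0.04] gap 56.2 q7 1.01
60 t20.14 p [632.2 -98.5 260.3] yaw 44.4 F [ 0.9  0.1 -0.4] T [ 0.04 -0.14 -0.02] gap 56.4 q7 0.55
90 t20.82 p [632.2 -98.6 259.3] yaw 14.4 F [ 1.7 -0.  -0.9] T [ 0.1  -0.33 -0.05] gap 56.4 q7 0.08
120 t21.49 p [632.3 -98.4 258.2] yaw -15.6 F [ 2.2  1.6 -1.6] T [ 0.42 -0.42 -0.02] gap 56.6 q7 -0.39
150 t22.17 p [632.3 -98.3 256.8] yaw -45.7 F [ 5.3  3.3 -5.6] T [ 0.75 -0.94 -0.04] gap 56.2 q7 -0.86
```

Run:
```python
from h import *
X=[632.2,-98.6]
for th,z in ((158,256.2),(166,255.7),(172,255.3),(176,255.1),(180,254.9),(184,254.9),(188,254.9),(192,254.9),(196,254.9)):
    movel([*X,z],R(104.2-th),max_speed=40,guard=30); s=st(th)
    if abs(s["torque"][2])>0.3 : break
```

```text
158 t22.46 p [632.6 -98.4 256.2] yaw -53.7 F [ 5.8  0.9 -3.4] T [ 0.49 -1.21 -0.03] gap 56.4 q7 -0.99
166 t22.75 p [632.6 -98.5 255.9] yaw -61.7 F [ 5.7  2.7 -2.5] T [ 0.44 -1.18 -0.01] gap 56.3 q7 -1.11
172 t23.01 p [632.7 -98.5 255.6] yaw -67.6 F [4.9 1.3 0.5] T [ 0.43 -1.17 -0.1 ] gap 56.2 q7 -1.20
176 t23.26 p [632.7 -98.4 255.5] yaw -71.6 F [4.3 3.  1.6] T [ 0.58 -1.   -0.1 ] gap 56.1 q7 -1.27
180 t23.51 p [632.7 -98.4 255.4] yaw -75.6 F [5.  2.9 1.3] T [ 0.71 -1.03 -0.21] gap 56.0 q7 -1.33
184 t23.76 p [632.8 -98.4 255.2] yaw -79.6 F [ 5.9  2.4 -0.3] T [ 0.56 -1.16 -0.25] gap 56.0 q7 -1.39
188 t24.01 p [632.7 -98.4 255.1] yaw -83.6 F [ 6.3  1.6 -0.2] T [ 0.58 -1.17 -0.39] gap 56.0 q7 -1.45
```

Run:
```python
from h import *
X=[632.2,-98.6]
for th,z in ((193,254.9),(198,254.9),(203,254.9)):
    movel([*X,z],R(104.2-th),max_speed=40,guard=30); s=st(th)
    if abs(s["torque"][2])>1.2: break
c=camera("side"); cv2.imwrite("pics/h.png",cv2.resize(c["image"][90:290,130:330],None,fx=3,fy=3))
c=camera("top"); cv2.imwrite("pics/ht.png",cv2.resize(c["image"][90:240,200:400],None,fx=4,fy=4))
```

```text
193 t24.26 p [632.7 -98.5 255. ] yaw -88.6 F [ 6.1  1.5 -2.2] T [ 0.42 -1.28 -0.54] gap 56.1 q7 -1.53
198 t24.51 p [632.7 -98.6 254.9] yaw -93.6 F [ 6.5  1.4 -3.8] T [ 0.3  -1.46  0.05] gap 56.4 q7 -1.61
203 t24.76 p [632.6 -98.6 254.8] yaw -98.7 F [ 6.8  1.6 -3.9] T [ 0.2  -1.36 -0.79] gap 55.8 q7 -1.69
```

View pics/h.png

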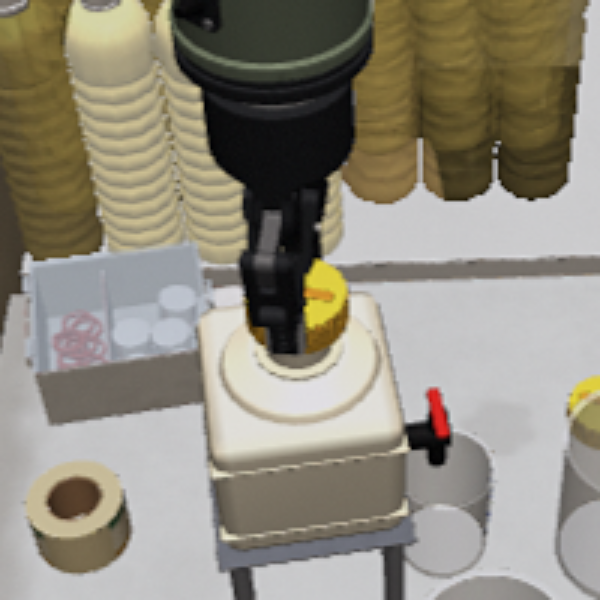

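Torque rose to 0.54, fell away, then rose again to 0.79 N m: the fingers are slipping over the ribs against the stop. I'll release, lift clear and check the cap is home.

Run:
```python
from h import *
X=[632.2,-98.6]
open_gripper(); s=st("open")
movel([*X,330],max_speed=200)
movep([560,-280,345],R(0)); st()
for n in ("top","side"):
    c=camera(n); np.savez(f"{n}1.npz",**c)
    sl=(slice(110,210),slice(235,335)) if n=="top" else (slice(150,250),slice(180,280))
    cv2.imwrite(f"pics/k{n}.png",cv2.resize(c["image"][sl],None,fx=6,fy=6,interpolation=cv2.INTER_CUBIC))
    W=cloud(c); S=4
    big=cv2.resize(c["image"],None,fx=S,fy=S,interpolation=cv2.INTER_CUBIC); h=cv2.cvtColor(big,cv2.COLOR_BGR2HSV)
    h1=cv2.cvtColor(c["image"],cv2.COLOR_BGR2HSV)
    m1=(h1[...,1]>110)&(h1[...,0]>8)&(h1[...,0]<38)&(abs(W[...,0]-632)<40)&(abs(W[...,1]+98)<40)&(W[...,2]>250)
    P=W[m1]; print(n,"z",np.percentile(P[:,2],[10,50,90]),P[P[:,2]>272].mean(0))
    m=(h[...,1]>110)&(h[...,0]>8)&(h[...,0]<24)
    vv,uu=np.nonzero(m); Q=atz(c,np.stack([(uu+.5)/S-.5,(vv+.5)/S-.5],1),276.2)[:,:2]
    O=Q[np.hypot(*(Q-X).T)<25]; w,V=np.linalg.eigh(np.cov(O.T)); print(len(O),O.mean(0),np.sqrt(w),"bar",np.degrees(np.arctan2(V[1,1],V[0,1])))
```

```text
open t25.27 p [632.1 -98.8 255. ] yaw -98.8 F [ 0.2  0.5 -0.3] T [ 0.   -0.02 -0.02] gap 85.2 q7 -1.69
 t27.53 p [ 560.1 -279.6  344.7] yaw -0.0 F [-0.1  0.1  0.5] T [ 0.01 -0.01 -0.04] gap 85.9 q7 0.23
top z [272.79539264 274.69306914 276.58704423] [629.89668282 -98.76815352 274.7611905 ]
756 [632.19609364 -99.06960078] [ 1.12961604 11.37352296] bar 164.39554759947106
side z [262.52926973 275.54935015 277.45149638] [631.54702321 -94.62279302 276.04143714]
1414 [632.25121223 -98.07219134] [ 2.38069256 12.59159892] bar 164.10347649047307
```

View pics/ktop.png

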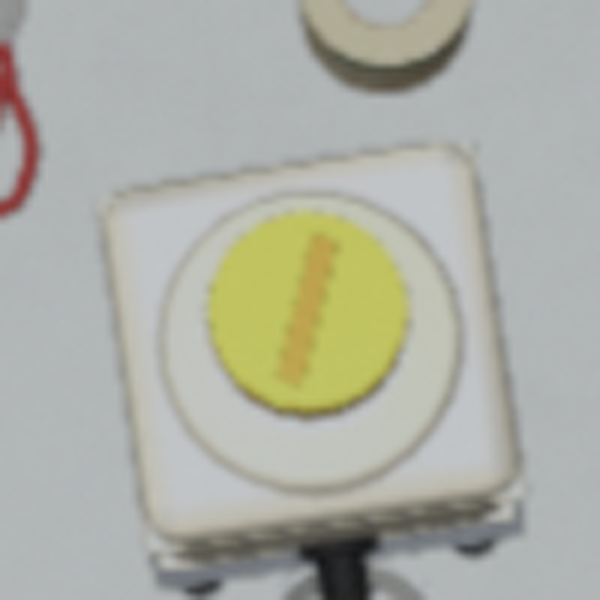

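View pics/kside.png

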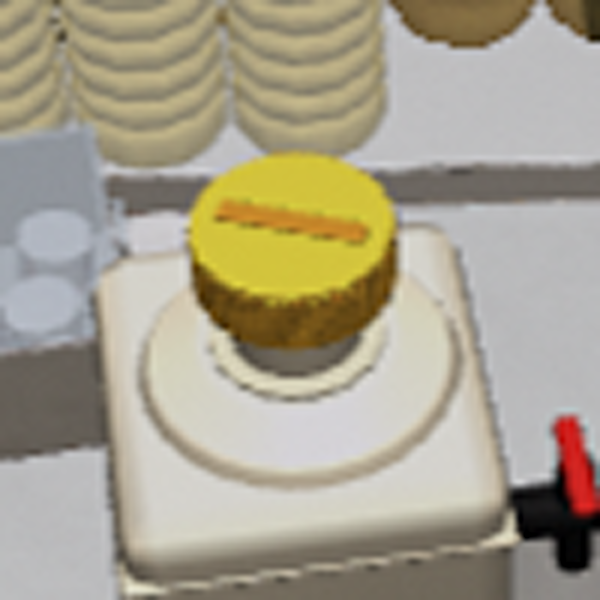

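The pictures show the cap seated, top at z≈275, but with its bar at about -16° (top crop (290,380) to (325,240)). The can's x is +6.7°, so it stands about 22° clockwise of the stated home angle. I'll take a fresh grip and feel where the stop really is before backing off.

Run:
```python
from h import *
X=[632.2,-98.6]
a0=-68.2
movep([*X,335],R(a0)); movel([*X,257],max_speed=150); st("down")
clamp(); wait(.1); st("grip")
for d in (-5,-10,0,5,10,15,20,25,30):
    movel([*X,257+ max(0,d)*.045],R(a0+d),max_speed=40,guard=30); wait(.1); s=st(d)
```

```text
down t29.63 p [632.6 -98.9 257.9] yaw -68.2 F [-0.5 -0.3  0.8] T [ 0.    0.04 -0.  ] gap 85.3 q7 -1.21
grip t30.13 p [632.5 -98.3 258.4] yaw -68.2 F [-4.4  1.8  9.7] T [0.42 0.95 0.  ] gap 56.1 q7 -1.21
-5 t30.48 p [632.7 -98.7 258.4] yaw -73.2 F [-2.6  0.8 10.3] T [0.36 0.47 0.63] gap 55.9 q7 -1.28
-10 t30.83 p [633.  -98.2 258.5] yaw -78.1 F [0.5 2.2 9.2] T [ 0.82 -0.17  0.89] gap 55.9 q7 -1.36
0 t31.26 p [633.2 -98.4 258.5] yaw -68.2 F [ 0.8 -0.3  8.2] T [-0.02 -0.48  0.45] gap 55.7 q7 -1.21
5 t31.61 p [633.2 -98.2 258.6] yaw -63.2 F [2.3 1.6 7.9] T [ 0.39 -0.47  0.3 ] gap 55.8 q7 -1.13
10 t31.96 p [633.1 -98.3 258.8] yaw -58.2 F [4.1 2.7 6.1] T [ 0.42 -0.53  0.21] gap 55.8 q7 -1.05
15 t32.31 p [633.2 -98.3 258.9] yaw -53.2 F [3.3 0.5 5.9] T [ 0.35 -0.63  0.08] gap 55.8 q7 -0.97
20 t32.66 p [633.1 -98.2 259.1] yaw -48.2 F [3.7 1.4 6.6] T [ 0.45 -0.7   0.34] gap 55.9 q7 -0.90
25 t33.01 p [633.1 -98.1 259.2] yaw -43.2 F [3.3 2.1 6.2] T [ 0.52 -0.68  0.15] gap 55.7 q7 -0.82
30 t33.36 p [632.9 -98.  259.3] yaw -38.3 F [2.4 2.5 6.8] T [ 0.74 -0.64  0.1 ] gap 55.7 q7 -0.74
```

```bash
cat >> h.py <<'E'
def bar(c,ztop,X=(632.2,-98.6),rad=25):
    S=4; W=cloud(c)
    Wb=cv2.resize(np.nan_to_num(W).astype(np.float32),None,fx=S,fy=S,interpolation=cv2.INTER_NEAREST)
    big=cv2.resize(c["image"],None,fx=S,fy=S,interpolation=cv2.INTER_CUBIC); h=cv2.cvtColor(big,cv2.COLOR_BGR2HSV)
    m=(h[...,1]>110)&(h[...,0]>8)&(h[...,0]<22)&(h[...,2]>150)&(Wb[...,2]>ztop-6)&(Wb[...,2]<ztop+8)
    vv,uu=np.nonzero(m); Q=atz(c,np.stack([(uu+.5)/S-.5,(vv+.5)/S-.5],1),ztop)[:,:2]
    O=Q[np.hypot(*(Q-X).T)<rad]
    if len(O)<20: return len(O),None
    w,V=np.linalg.eigh(np.cov(O.T)); return len(O),O.mean(0).round(1),np.sqrt(w).round(1),"bar %.1f"%(np.degrees(np.arctan2(V[1,1],V[0,1]))%180)
E
python3 - <<'E'
from h import *
for n in ("top","side"):
    c=camera(n); np.savez(f"{n}2.npz",**c); print(n,bar(c,277))
    sl=(slice(110,210),slice(235,335)) if n=="top" else (slice(130,250),slice(170,290))
    cv2.imwrite(f"pics/m{n}.png",cv2.resize(c["image"][sl],None,fx=5,fy=5,interpolation=cv2.INTER_CUBIC))
for n in ("top1","side1"): print(n,bar(dict(np.load(n+".npz")),276))
E
```

```text
top (0, None)
side (937, array([636.2, -97.2]), array([ 2. , 10.2]), 'bar 14.9')
top1 (0, None)
side1 (1153, array([632.2, -98.2]), array([ 2. , 12.4]), 'bar 163.9')
```

View pics/mside.png

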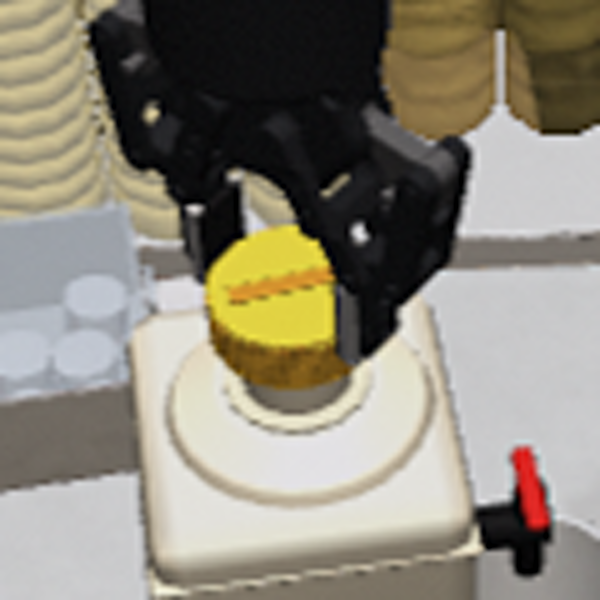

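The fingers and cap turned together: bar at +15° for jaw -38°, with no creep. I have time for a cleaner sweep, so I'll regrip on the flats with the jaw turned back, then turn clockwise in small steps and average the torque.

Run:
```python
from h import *
X=[632.2,-98.6]
def T(n=5):
    v=[]
    for _ in range(n):
        wait(.03); s=read_state(); v.append(np.r_[s["ft_force"],s["torque"],s["finger_gap"]])
    return np.mean(v,0).round(2)
open_gripper(); a0=-67.6
movel([*X,259],R(a0),max_speed=100); st("open")
c=camera("side"); print(bar(c,277))
clamp(); print("grip",T())
for d in (-4,-8,-12,-16,-20,-24,-28):
    movel([*X,259+d*.045],R(a0+d),max_speed=60,guard=30); t=T(); print(d,"exp bar %.1f"%(14.9+d),t, bar(camera("side"),276)[-1],flush=True)
    if abs(t[5])>.8: break
st()
cv2.imwrite("pics/s3.png",cv2.resize(camera("side")["image"][130:250,170:290],None,fx=5,fy=5,interpolation=cv2.INTER_CUBIC))
```

```text
open t34.53 p [632.2 -98.5 258.9] yaw -67.5 F [ 0.1 -0.9  0.2] T [ 0.01  0.02 -0.03] gap 85.5 q7 -1.19
(622, array([642. , -95.6]), array([2. , 6.8]), 'bar 16.8')
grip [-5.200e-01 -4.000e-01  5.770e+00 -5.000e-02  9.000e-02  1.000e-02
  5.611e+01]
-4 exp bar 10.9 [ 1.200e-01  9.000e-02  6.430e+00 -6.000e-02  2.000e-02 -7.000e-02
  5.601e+01] bar 11.1
-8 exp bar 6.9 [-1.000e-01  4.100e-01  6.710e+00 -3.000e-02  2.000e-02 -1.600e-01
  5.574e+01] bar 9.8
-12 exp bar 2.9 [-3.000e-01  1.600e-01  7.640e+00  1.000e-02  3.000e-02 -2.100e-01
  5.602e+01] bar 4.9
-16 exp bar -1.1 [ 1.60e-01  3.90e-01  7.45e+00  1.00e-02  5.00e-02 -2.80e-01  5.60e+01] bar 179.7
-20 exp bar -5.1 [ 2.300e-01  3.100e-01  8.110e+00  1.000e-02  4.000e-02 -4.300e-01
  5.594e+01] bar 175.4
-24 exp bar -9.1 [-0.61  0.87  8.89  0.08  0.07 -0.59 55.89] bar 173.3
-28 exp bar -13.1 [-9.300e-01  8.400e-01  1.011e+01 -5.000e-02  1.900e-01 -4.000e-02
  5.593e+01] bar 157.6
 t38.40 p [632.7 -98.6 258.7] yaw -95.6 F [-0.2  0.9 10.7] T [-0.02  0.24  0.  ] gap 56.0 q7 -1.63
```

```bash
python3 - <<'E'
from h import *
c=camera("side"); print(bar(c,276)); 
cv2.imwrite("pics/s4.png",cv2.resize(c["image"][130:250,170:290],None,fx=5,fy=5,interpolation=cv2.INTER_CUBIC))
open_gripper(); wait(.2); c=camera("side"); print(bar(c,276))
cv2.imwrite("pics/s5.png",cv2.resize(c["image"][130:250,170:290],None,fx=5,fy=5,interpolation=cv2.INTER_CUBIC)); st()
E
python3 -c "
import cv2,numpy as np
cv2.imwrite('pics/s45.png',cv2.resize(np.hstack([cv2.imread('pics/s%d.png'%i) for i in (4,5)]),(800,400)))"
```

```text
(323, array([617.8, -95. ]), array([2. , 3.4]), 'bar 157.5')
(402, array([619.1, -95.2]), array([2. , 4.2]), 'bar 164.3')
 t39.16 p [632.2 -98.6 257.7] yaw -95.6 F [ 0.3 -0.2  0.6] T [-0.02 -0.02  0.  ] gap 85.4 q7 -1.63
```

View pics/s45.png

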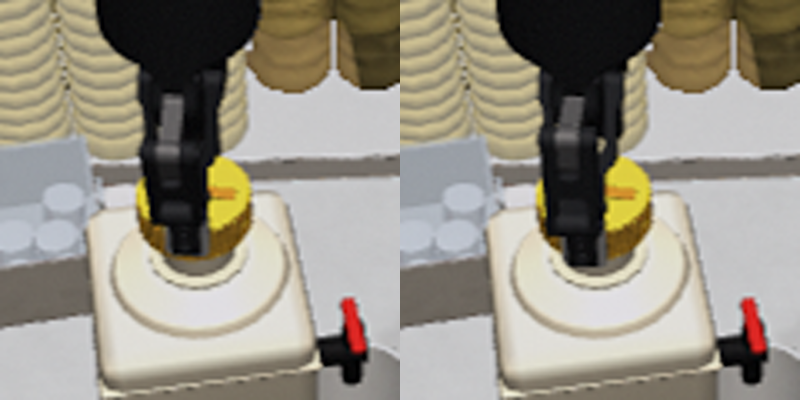

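Run:
```python
from h import *
X=[632.2,-98.6]
movel([*X,262],R(-37),max_speed=100); st()
c=camera("side"); np.savez("s6.npz",**c); print(bar(c,276),bar(c,275),bar(c,276.5,rad=29))
cv2.imwrite("pics/s6.png",cv2.resize(c["image"][130:250,170:290],None,fx=5,fy=5,interpolation=cv2.INTER_CUBIC))
W=cloud(c); h1=cv2.cvtColor(c["image"],cv2.COLOR_BGR2HSV)
m1=(h1[...,1]>110)&(h1[...,0]>24)&(h1[...,0]<38)&(h1[...,2]>190)&(np.hypot(W[...,0]-632,W[...,1]+98)<25)&(W[...,2]>268)
for nm in ("side1.npz","side2.npz","s6.npz"):
    c=dict(np.load(nm)); W=cloud(c); h1=cv2.cvtColor(c["image"],cv2.COLOR_BGR2HSV)
    m=(h1[...,1]>110)&(h1[...,0]>24)&(h1[...,0]<38)&(h1[...,2]>190)&(np.hypot(W[...,0]-632,W[...,1]+98)<22)&(W[...,2]>268)
    print(nm,m.sum(),W[m][:,2].mean(),W[m][:,2].std()/m.sum()**.5)
```

```text
t40.33 p [632.2 -98.6 262. ] yaw -37.1 F [-0.5  1.4 -0. ] T [0.   0.05 0.01] gap 85.6 q7 -0.72
(1154, array([632.9, -98.3]), array([ 2. , 12.4]), 'bar 167.3') (1154, array([633. , -99.3]), array([ 2. , 12.4]), 'bar 167.3') (1154, array([632.9, -97.8]), array([ 2. , 12.4]), 'bar 167.3')
side1.npz 267 276.04612400673875 0.06011289233890585
side2.npz 221 276.8235372384309 0.060055539747437624
s6.npz 272 276.07352388927984 0.05648909898599072
```

View pics/s6.png

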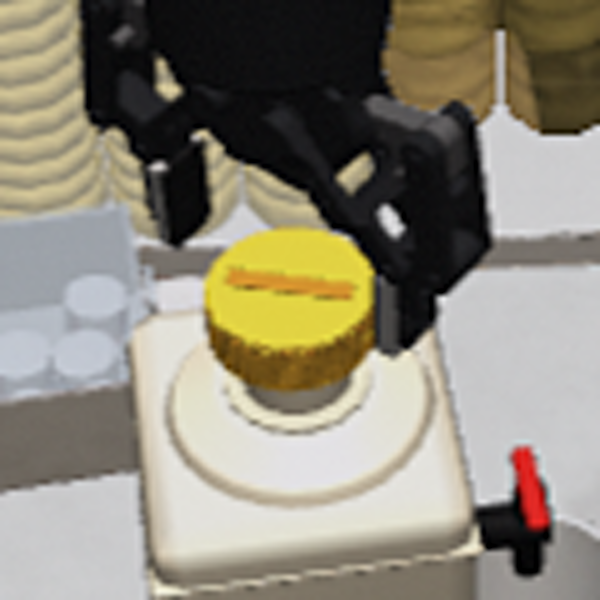

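The clear view shows the bar at -12.7° (side crop (230,275) to (355,295)). The cap followed the fingers exactly. The depth shows it stops sinking near the stated home angle (bar at 0–7°), and the rest is thread play being pulled tight. So it has bottomed out. Next I take a fresh grip on the flats and back off to the quarter turn measured from home.

Run:
```python
from h import *
X=[632.2,-98.6]; a0=-35.2; b0=-12.7
movel([*X,257],R(a0),max_speed=80); clamp(); wait(.1); st("grip")
for d in (15,30,45,60,75,90,101.7):
    z=257+max(0,d-17)*.0489
    movel([*X,z],R(a0+d),max_speed=60,guard=40); wait(.05); s=st("%.1f exp bar %.1f"%(d,b0+d))
wait(.3); s=st("end")
for n in ("top","side"):
    c=camera(n); np.savez(f"{n}7.npz",**c)
    if n=="side":
        print(bar(c,280)); W=cloud(c); h1=cv2.cvtColor(c["image"],cv2.COLOR_BGR2HSV)
        m=(h1[...,1]>110)&(h1[...,0]>24)&(h1[...,0]<38)&(h1[...,2]>190)&(np.hypot(W[...,0]-632,W[...,1]+98)<22)&(W[...,2]>268)
        print(m.sum(),W[m][:,2].mean())
        cv2.imwrite("pics/e.png",c["image"]); cv2.imwrite("pics/e1.png",cv2.resize(c["image"][130:250,170:290],None,fx=5,fy=5,interpolation=cv2.INTER_CUBIC))
```

```text
grip t41.12 p [632.7 -98.9 257.8] yaw -35.2 F [ 0.4 -1.1  5.5] T [-0.33 -0.24 -0.  ] gap 55.9 q7 -0.69
15.0 exp bar 2.3 t41.58 p [632.9 -98.9 258.2] yaw -20.2 F [ 1.1 -1.2  9.2] T [-0.32  0.01  0.37] gap 55.7 q7 -0.46
30.0 exp bar 17.3 t42.03 p [632.7 -98.6 258.5] yaw -5.2 F [ 0.7 -0.5  6.7] T [-0.05 -0.02  0.08] gap 56.2 q7 -0.22
45.0 exp bar 32.3 t42.49 p [632.4 -98.7 258.7] yaw 9.6 F [ 0.6 -0.8  4.5] T [-0.15 -0.2   0.03] gap 56.0 q7 0.01
60.0 exp bar 47.3 t42.95 p [632.5 -98.6 259.3] yaw 24.5 F [ 1.3 -1.1  4.7] T [-0.13 -0.54  0.04] gap 55.8 q7 0.24
75.0 exp bar 62.3 t43.41 p [632.5 -98.6 260. ] yaw 39.6 F [ 3.1 -1.1  5.3] T [-0.15 -0.81  0.03] gap 55.8 q7 0.48
90.0 exp bar 77.3 t43.87 p [632.5 -98.5 260.8] yaw 54.7 F [ 4.4 -0.3  5.9] T [-0.09 -0.88  0.05] gap 55.8 q7 0.71
101.7 exp bar 89.0 t44.27 p [632.5 -98.4 261.3] yaw 66.4 F [5.2 0.1 5.1] T [-0.09 -0.96  0.06] gap 55.8 q7 0.90
end t44.58 p [632.5 -98.4 261.3] yaw 66.4 F [5.3 0.2 5.1] T [-0.09 -1.11  0.09] gap 56.2 q7 0.90
(803, array([631.9, -95.2]), array([ 1.5, 11.4]), 'bar 88.8')
144 279.590778086702
```

View pics/e1.png

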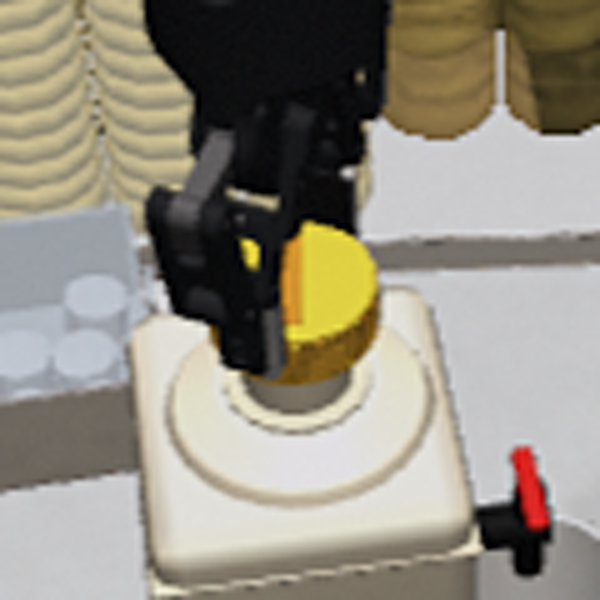

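View pics/e.png

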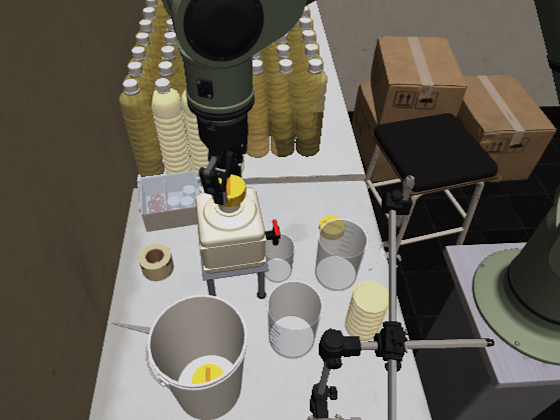

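The cap is gripped with its bar at 88.8° (crop (290,235) to (292,320)), about 82° from home. It turned freely from bar ≈10° on. The beaker still stands under the spout (side px (278,260)) and the chipped cap is in the bucket (207,378). I'll nudge it a little nearer the stated quarter turn and hand in.

Run:
```python
from h import *
X=[632.2,-98.6]
movel([*X,261.6],R(66.5+3.5),max_speed=60,guard=40); wait(.4); s=st("final")
c=camera("side"); print(bar(c,280)); t=camera("top")
# beaker foot compare
a=dict(np.load("side0.npz"))["image"][225:285,255:300].astype(int); print("beaker diff",abs(a-c["image"][225:285,255:300]).mean())
finish_job(); st("done")
```

```text
final t45.33 p [632.4 -98.6 261.6] yaw 69.9 F [ 5.6 -0.7  3.4] T [-0.2  -1.15  0.08] gap 56.3 q7 0.95
(502, array([630.7, -93. ]), array([1.1, 9.9]), 'bar 91.7')
beaker diff 10.004938271604939
the job is handed in; nothing more can be done
the job is handed in; nothing more can be done
```

The job is handed in, at about 45 s of the 72. The chipped cap is in the white scrap bucket, and a sound cap is on the can, backed off about a quarter turn and still gripped.

- **Chipped cap:** the side camera showed it inside the bucket after the drop and again near the end.
- **Sound cap (the one nearer the bottles):** I set it on the neck and it touched within 0.3 mm of the expected height. I turned it clockwise to the bottom, took a fresh grip and backed it off. The last picture put the bar at 91.7° with the can's x axis at about 6.7°, so it stands about 85° from the stated home angle. The wrist felt only about 6 N.
- **Overtightening:** the stop was less crisp than described. The cap followed the fingers roughly 20° past the stated home angle, maybe 30° at one point, with torque readings up to about 0.9 N m and some sign changes I could not explain. Cap height and free turning both put the true home near the stated angle, so I set the quarter turn from there. Measured from the tightest point I saw clearly (bar at -16°), the back-off is about 107°.
- **Height:** before the last nudge of about 3°, the cap had risen about 3.5 mm, against the nominal 4.4 mm.
- **Beaker:** it looked upright under the spout in the picture taken just before the last nudge, and nothing came near it. My automatic before-and-after comparison of the beaker's image gave a difference of 10 grey levels. I had no reference value for that, so it does not settle the matter either way.

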